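Set the ratchet prop of a board bridge and lay a board level across it

ROBOT

A 7-joint arm with a two-finger parallel gripper is mounted at the origin on a cart in front of the work surface, level with it; the furniture and walls round the work are solid. World frame = base frame: x ahead of the robot, y to its left, z up, the work surface at z = 0. Lengths are in m, angles in rad, forces in N, time in s.
With the tool pointing down it reaches from about 0.4 to 0.875 m from the base axis. Payload 19.3 kg.
Tool frame: the origin (TCP) lies at the centre of the arm's flange, where the gripper is bolted on; the fingertips stand 173 mm ahead of it and the grasp point (between the pads) lies 155 mm ahead of it; z points along the fingers, y is the line along which they close (so a half turn about z gives the same grasp; the last joint's range is limited). The gripper opens to 85 mm and grips with 20 to 120 N. Pads are 22 mm wide; open, the fingers measure 114 mm over their backs; the gripper's body (76 mm by 85 mm) begins 54 mm behind the grasp point. The pads swing forward as they close: fully open they stand 13 mm farther back than shut.
Start: joints at [1.081, 0.521, -0.036, 1.599, 0.021, 1.021, -0.113], TCP at [0.255, -0.571, 0.405] pointing down, gripper open.
Joint ranges: [-2.91, 2.91], [-0.3, 2.13], [-1.5, 1.42], [0.17, 2.43], [-1.26, 4.41], [0.16, 1.93], [-2.52, 2.52]. Speed limits (rad/s): [1.89, 1.89, 2.39, 2.39, 3.01, 3.01, 3.01].

INTERFACE

Orientations are given as [roll, pitch, yaw] about the fixed x, y, z axes, in that order (R = Rz(yaw) Ry(pitch) Rx(roll)).
In Python, from workcell import bot, imaging, job gives the robot as it stands.
- The arm moves only by the tool carry_out, never from a script. Its argument "targets" is a list of rows, each a list of 3 entries, a list of its own where there are three numbers: the shift along the tool's x, y, z in units of 0.25 m (1.0 is 0.25 m), then the turn, a rotation vector about the tool's x, y, z in units of 180 degrees (1.0 is 180 degrees), then the opening, from 0 (shut) to 1 (fully open). In form: [[[tx, ty, tz], [wx, wy, wz], jaw], ...]. A call has 1 to 8 rows; each row shifts and turns the commanded pose from where the row before left it, along the tool's axes as they then stand; what a row does not reach is not made up. A row lasts 1/8 s, in which the tool goes at most 62.5 mm and 10.7 degrees, less where a joint would pass 70% of its speed; a pose out of reach is approached as far as the arm can. A call with a number of a shift or a turn outside -1 to 1 is refused whole. A call with a gripper value outside its range is refused whole. The fingers move at their own pace and stop on an object; "force" is the grip in N (left out, the last holds). Time passes only in rows, so rows that do not move let the fingers close. It gives the time, the measured TCP pose, the force and the opening at its end, in the units of the state.
- bot.observe(): the state, without advancing time (a new reading comes with each control period).
- imaging.grab_frame(name): name is "scene" or "top" or "wrist"; returns a dict with "pixels" (420x560x3 uint8, red, green, blue), "mtx" (3x3 intrinsics, pixels), "cam_to_world" (4x4, takes a point from camera to world coordinates); the wrist camera has in their place "mount" (4x4, takes a point from camera to tool coordinates, whose origin is the TCP and whose axes are the flange's). Camera axes: x right, y down, z forward; pixel columns grow to the right and rows downward; lengths in m; the calibration is good to about 2 mm. The wrist camera is an equidistant fisheye: a pixel r from the principal point sees the ray r / f radians off the axis. A picture is of the moment at which its call begins: read the wrist's pose just before it. There is no depth.
- job.job_done(): hands the job in, once; it reports no verdict.
The state is a dict: "clock": time; "qpos": joint angles; "qd": joint speeds; "joint_efforts": joint torques, N m; "position": TCP position; "tool_rot": TCP orientation; "force": force on the tool from outside, world axes, zero at the start; "moment": the same for the moment, N m; "grip_width": finger opening in m.
Only numpy, scipy, OpenCV 4.12 (cv2) and the standard library are available. Lean on these libraries where they do the work, as an engineer would, in place of code of your own. Each camera call takes 0.05 s, during which the arm holds its last target. There are 200 camera calls.

TASK

Get the board bridge ready for warming the relay board from below: lift the ratchet prop by its head until it has clicked three times, then push the head down firmly (about 15 to 20 N, never a heavy shove) until the pawl carries it solidly, because the prop drags in its sleeve and will not settle by itself. Then lay the brown relay board gently across the fixed rest and the prop, component side up and level, centred and square between them, and leave everything else on the bench alone.

Things in the scene. Friction and masses are not known exactly. Their poses are not given: they have to be found in the camera images.
- bridge: board bridge, fixed to the bench: blue base plate 84 (x) by 156 (y) by 10 mm. Origin on the bench, midway between its supports, z up. Fixed rest at y = +34 mm, ratchet prop on the axis y = -34 mm; 44 mm of open space between their heads. Its middle is where the board's middle belongs, the board's y along its y.
- rest_pad (a point): top centre of the fixed rest's black rubber pad (32 x 22 mm, on a dark head 34 x 24 mm on a post), 130 mm above the bench
- sleeve_rim (a point): centre of the rim of the prop's grey sleeve (30 x 31 mm outside), 60 mm above the bench, on the prop's axis. A felt-like drag in it holds the column, with about 6 N, wherever it is let go. A red line round the column shows at this rim when it is in its third notch. Lifting takes 5 to 7 N, rising to about 10 N as the pawl rides up each notch and falling back over the last 2 mm before the click.
- column: the prop: steel bar 16 mm square, notches every 8 mm on its -y face, dark head 30 (x) x 24 (y) x 22 mm high; origin at the centre of the head's top, axes as the bridge's. Slides only straight up and down. Starts between two notches, top 107 to 111 mm up, first click 3 mm or more above.
- pawl: brass spring pawl on a pin outside (-y of) the sleeve, origin on the pin, with a red thumb tab that releases it when pressed down. Pushed down, the column slides till its notch lands on the pawl, then is solid (third notch: head top level with the fixed rest). To prove it: at least 10 N on the pawl for 0.3 s, never over 40 N.
- relay_board: brown circuit board 60 (x) x 90 (y) mm, 29 mm tall, black and white relays, heat sinks, a yellow coil; lies on a thin (2 mm) orange folder. Origin under its middle, z up through the parts; starts at bench height. Laminate 2 to 4 mm above the origin (its underside rests on things); the parts form a firm block 48 (x) x 72 (y) mm from 4 to 16 mm above the origin: grip across the 48 mm. About 70 g.
- power_board: bystander: larger brown circuit board 85 x 135 x 29 mm, origin under its middle
- solder_spool: bystander: spool of solder wire, 46 mm tall, origin under it
- flux_jar: bystander: white jar 46 mm across, 36 mm tall, origin under its centre
- ic_tube: bystander: clear tube of chips 17 x 186 x 11 mm, long along its y, origin under its middle
- side_cutter: bystander: blue-handled side cutters 49 x 126 x 11 mm, origin under the middle
- marker_pen: bystander: white and blue marker pen 135 mm long along its y, origin under its middle
- capacitor: bystander: blue capacitor standing upright, 35 mm across, 50 mm tall, origin under its centre

How it is judged:
By the outcome, as a careful person would: the job done as asked, in the order asked, and still so for the second after the job is handed in, with the robot touching nothing.
It also fails if it takes over 72 s, if anything falls off the work surface, if the arm or the gripper's body presses on something with over 40 N, if the wrist force passes 120 N, or if a joint passes its speed limit or range.

## Working session

There is one attempt and no reset: what is moved stays moved. The work goes in short steps, Python scripts to look and compute and a tool call to move; the robot and the scene stay as the last step left them, time stands still between calls to the robot, and variables do not carry over. Pictures are saved under pics/ and viewed, on a budget of 10 in all, crops included, one or two more only if the job needs it, and the job is handed in when it is done.

Besides the shell and the picture viewer there is one more tool, called after "Request:" by a JSON object that holds its "method" and its "body". carry_out: Moves the arm, as the interface text tells. Its arguments: {"type":"object","properties":{"targets":{"type":"array"},"force":{"type":"number"}},"required":["targets"]}

```bash
mkdir -p pics; ls
python3 - <<'E'
from workcell import bot, imaging
import cv2
print(bot.observe())
for n in("scene","top"):
    f=imaging.grab_frame(n); cv2.imwrite(f"pics/{n}0.png",f["pixels"][:,:,::-1]); print(n,f["mtx"],f["cam_to_world"])
    import numpy as np; np.savez(f"{n}0.npz",**f)
E
```

```text
pics
{'clock': 0.0, 'qpos': array([ 1.08078989,  0.52202355, -0.03631245,  1.60001062,  0.02116278,
        1.02110499, -0.11282792]), 'qd': array([-2.15209577e-04, -1.05813467e-03, -6.45479493e-04, -7.80418008e-05,
       -2.94960125e-04,  2.24653185e-04,  3.16291943e-04]), 'joint_efforts': array([-8.62506090e-05, -9.27110267e+01,  1.97966538e+00, -3.69931984e+01,
        1.78906659e-02,  8.21326015e-03,  6.98983672e-05]), 'position': array([ 0.25465747, -0.57060883,  0.4041189 ]), 'tool_rot': array([-3.14043112e+00,  5.94587743e-05,  4.19736189e-01]), 'force': array([-0.36982377, -0.40136945,  0.02656105]), 'moment': array([-0.00748375,  0.04387375, -0.02406231]), 'grip_width': 0.0856399287307897}
scene [[482.54173439   0.         277.31690269]
 [  0.         482.54173439 204.98807471]
 [  0.           0.           1.        ]] [[-0.64368693 -0.33620341  0.68748411 -0.33271756]
 [-0.76506096  0.30462268 -0.56735064  0.65479822]
 [-0.01867803 -0.89116344 -0.45329775  0.69307078]
 [ 0.          0.          0.          1.        ]]
top [[389.14413702   0.         281.04439157]
 [  0.         389.14413702 209.06468888]
 [  0.           0.           1.        ]] [[ 0.01290352 -0.99217824  0.12416052  0.44816072]
 [-0.99991546 -0.01260442  0.00319424 -0.08045401]
 [-0.00160428 -0.12419124 -0.992257    1.01306585]
 [ 0.          0.          0.          1.        ]]
```

View pics/scene0.png

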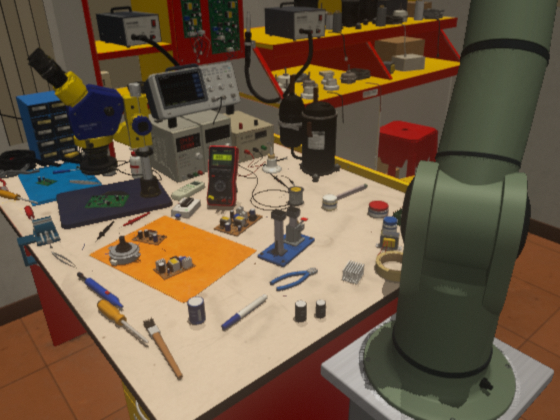

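View pics/top0.png

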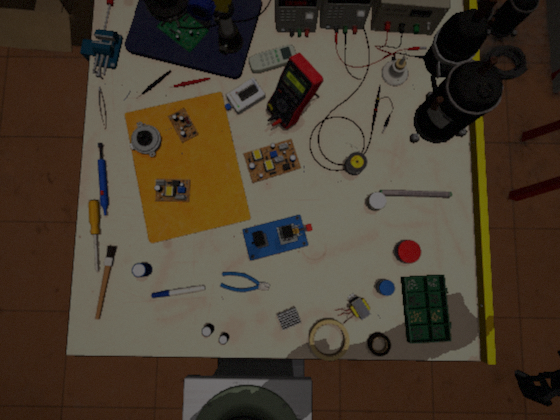

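The bridge is at about (277,236) in the top view, with its red tab at (308,228). There are brown boards at (173,190) and (183,124) on the folder, and the power board is at (272,160). I'll zoom in to tell the boards apart.

```bash
cat > h.py <<'E'
import numpy as np, cv2
from scipy.spatial.transform import Rotation as R
def ray(f,u,v):
    K=f["mtx"];T=f["cam_to_world"]; d=T[:3,:3]@np.linalg.solve(K,[u,v,1]); return T[:3,3],d
def onz(f,u,v,z):
    o,d=ray(f,u,v); return o+d*(z-o[2])/d[2]
def mask(p,lo,hi):
    return cv2.inRange(cv2.cvtColor(p,cv2.COLOR_RGB2HSV),np.array(lo),np.array(hi))
E
python3 - <<'E'
from h import *
f=dict(np.load("top0.npz")); p=f["pixels"]
a=cv2.resize(p[95:265,120:325],None,fx=3.5,fy=3.5,interpolation=cv2.INTER_CUBIC)
cv2.imwrite("pics/topc.png",a[:,:,::-1])
# blue base
m=mask(p,(95,120,40),(125,255,255)); m[:210]=0;m[265:]=0;m[:,:235]=0;m[:,325:]=0
c=max(cv2.findContours(m,0,2)[0],key=cv2.contourArea); r=cv2.minAreaRect(c); b=cv2.boxPoints(r)
P=np.array([onz(f,*q,0.01) for q in b]); print(r,P.mean(0),P,[np.linalg.norm(P[i]-P[i-1]) for i in range(4)])
for n,uv in dict(rest=(258,240),prop=(290,232),board=(173,190),board2=(183,124)).items(): print(n,onz(f,*uv,.13 if n in("rest","prop") else .02))
E
```

```text
((274.75042724609375, 237.0433807373047), (31.510671615600586, 59.403297424316406), 75.3791275024414) [ 0.50111349 -0.06207302  0.01      ] [[ 5.19768311e-01  2.27886296e-02  1.00000000e-02]
 [ 5.60598922e-01 -1.25290677e-01  1.00000000e-02]
 [ 4.82083910e-01 -1.46265030e-01  1.00000000e-02]
 [ 4.42002834e-01  4.75011487e-04  1.00000000e-02]] [np.float64(0.08090344229598828), np.float64(0.15360540245495752), np.float64(0.08126826295612966), np.float64(0.15211552358019267)]
rest [ 0.48739711 -0.02633913  0.13      ]
prop [ 0.50644849 -0.09861712  0.13      ]
board [0.61860631 0.20307569 0.02      ]
board2 [0.79588523 0.18500407 0.02      ]
```

View pics/topc.png

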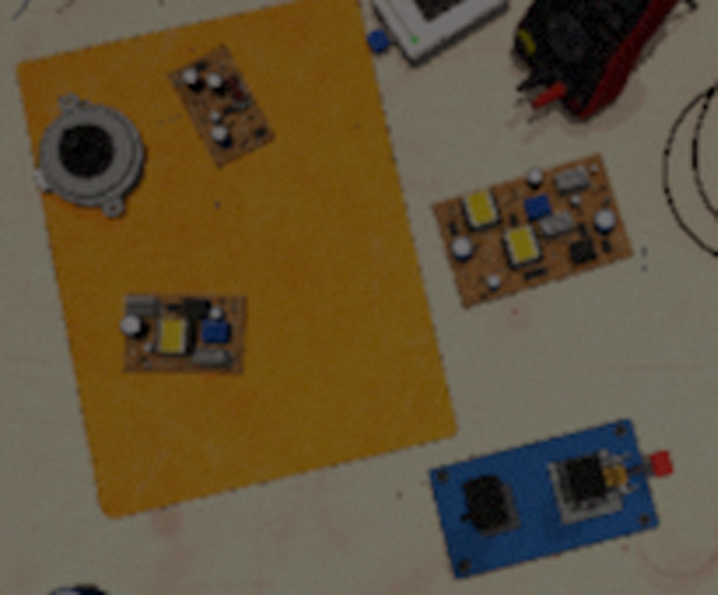

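The relay board (yellow coil) is at crop (183,335), world about (0.62, 0.20). Bridge: centre about (0.501, -0.062), yaw about 15°. The measured base is 153×81 mm against the stated 156×84, so that agrees. I'll move above the prop.

Request:
{"method": "carry_out", "body": {"targets": [[[0.18, -0.14, 0], [0, 0, 0], 1], [[0.2, -0.155, 0], [0, 0, 0], 1], [[0.2, -0.155, 0], [0, 0, 0], 1], [[0.2, -0.155, 0], [0, 0, 0], 1], [[0.2, -0.155, 0], [0, 0, 0], 1], [[0.2, -0.155, 0], [0, 0, 0], 1], [[0.2, -0.155, 0], [0, 0, 0], 1], [[0.2, -0.155, 0], [0, 0, 0], 1]], "force": 40}}

```text
clock: 1.1
position: [0.4887, -0.1329, 0.4047]
tool_rot: [3.141, 0.0, 0.42]
force: [0.9, -0.5, -0.1]
grip_width: 0.0856
```

Request:
{"method": "carry_out", "body": {"targets": [[[0, 0, 0], [0, 0, -0.056], 1], [[0, 0, 0], [0, 0, -0.056], 1], [[0, 0, 0], [0, 0, -0.056], 1], [[0, 0, 0], [0, 0, -0.056], 1], [[0, 0, 0], [0, 0, -0.056], 1], [[0, 0, 0], [0, 0, -0.056], 1], [[0, 0, 0], [0, 0, -0.056], 1], [[0, 0, 0], [0, 0, -0.056], 1]]}}

```text
clock: 2.1
position: [0.488, -0.1348, 0.4045]
tool_rot: [-3.141, -0.0, 1.833]
force: [-1.0, -1.1, -0.6]
grip_width: 0.0852
```

```bash
cat >> h.py <<'E'
def wray(f,T,u,v):   # fisheye ray in world
    K=f["mtx"]; a=np.array([(u-K[0,2]),(v-K[1,2])]); r=np.hypot(*a); th=r/K[0,0]
    d=np.array([*(np.sin(th)*a/max(r,1e-9)),np.cos(th)]); M=T@f["mount"]; return M[:3,3],M[:3,:3]@d
def won(f,T,u,v,z):
    o,d=wray(f,T,u,v); return o+d*(z-o[2])/d[2]
def wproj(f,T,X):
    M=np.linalg.inv(T@f["mount"]); c=M[:3,:3]@X+M[:3,3]; th=np.arctan2(np.hypot(c[0],c[1]),c[2]); n=c[:2]/max(np.hypot(c[0],c[1]),1e-9)
    return f["mtx"][:2,2]+f["mtx"][0,0]*th*n
def tcp(s):
    T=np.eye(4);T[:3,:3]=R.from_euler("xyz",s["tool_rot"]).as_matrix();T[:3,3]=s["position"];return T
def wgrab(name):
    from workcell import bot,imaging
    s=bot.observe(); f=imaging.grab_frame("wrist"); f["T"]=tcp(s); np.savez(name+".npz",**f); cv2.imwrite(f"pics/{name}.png",f["pixels"][:,:,::-1])
    print(s["clock"],s["position"],s["tool_rot"],s["force"],s["grip_width"]); return f
E
python3 - <<'E'
from h import *
f=wgrab("w1"); print(f["mtx"],f["mount"])
for X in [(.510,-.095,.11),(.492,-.029,.13)]: print(wproj(f,f["T"],np.array(X)))
E
```

```text
2.1 [ 0.48800332 -0.13481343  0.40449542] [-3.14116961e+00 -2.50618528e-04  1.83290858e+00] [-0.98262144 -1.14391767 -0.644799  ] 0.0851528431360402
[[325.1922621    0.         277.79015495]
 [  0.         325.1922621  204.9631639 ]
 [  0.           0.           1.        ]] [[-7.70624383e-04 -9.52195183e-01 -3.05489346e-01  7.86109684e-02]
 [ 9.99999519e-01 -9.19046511e-04  3.42033690e-04  1.02874005e-03]
 [-6.06441750e-04 -3.05488935e-01  9.52195433e-01  2.91859388e-02]
 [ 0.00000000e+00  0.00000000e+00  0.00000000e+00  1.00000000e+00]]
[314.62547917 159.91411121]
[318.53819711  74.91996221]
```

View pics/w1.png

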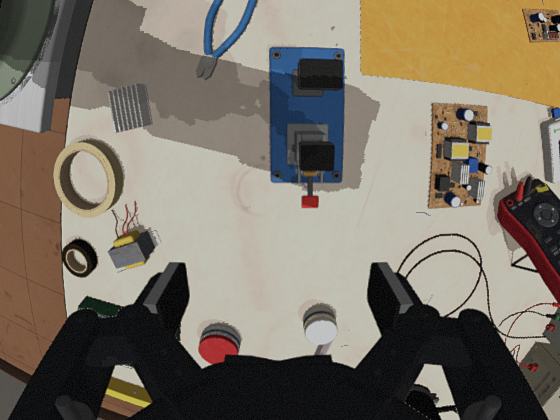

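Wrist view: the prop head is at about (317,155), the rest pad at (321,73), the base spans (270–345, 47–183), and the red tab is at (310,202).

```bash
cat > br.py <<'E'
from h import *
def rect_world(f,m,z,roi):
    u0,u1,v0,v1=roi; q=np.zeros_like(m); q[v0:v1,u0:u1]=m[v0:v1,u0:u1]
    q=cv2.morphologyEx(q,cv2.MORPH_OPEN,np.ones((3,3)))
    c=max(cv2.findContours(q,0,1)[0],key=cv2.contourArea)[:,0].astype(float)
    P=np.array([won(f,f["T"],u,v,z)[:2] for u,v in c])
    r=cv2.minAreaRect((P*1000).astype(np.float32)); return r,c.min(0),c.max(0),P
E
python3 - <<'E'
from br import *
f=dict(np.load("w1.npz")); p=f["pixels"]
b=mask(p,(95,110,40),(125,255,255))
print("base",rect_world(f,b,.01,(255,360,35,200))[:3])
d=(p.max(2)<50).astype(np.uint8)*255
print("prop",rect_world(f,d,.109,(295,340,135,175))[:3])
print("rest",rect_world(f,d,.13,(290,350,50,95))[:3])
print(p[150:165:5,300:336:4].tolist())
print(p[73,290:350:6].tolist())
E
```

```text
base (((503.0977783203125, -61.559837341308594), (82.01901245117188, 152.79905700683594), 15.619869232177734), array([270.,  48.]), array([343., 181.]))
prop (((510.4473571777344, -91.28653717041016), (28.752716064453125, 24.538406372070312), 15.740863800048828), array([299., 141.]), array([333., 170.]))
rest (((491.2266540527344, -28.452869415283203), (36.968170166015625, 22.991636276245117), 16.253732681274414), array([293.,  59.]), array([342.,  89.]))
[[[35, 37, 36], [14, 21, 12], [23, 22, 25], [20, 22, 21], [18, 19, 20], [24, 28, 25], [21, 22, 23], [22, 21, 24], [28, 27, 25]], [[28, 28, 31], [15, 14, 15], [14, 16, 17], [13, 15, 9], [23, 18, 18], [28, 31, 27], [24, 20, 22], [25, 23, 24], [17, 18, 19]], [[34, 31, 31], [20, 20, 21], [22, 19, 20], [24, 22, 23], [25, 25, 24], [29, 28, 27], [22, 18, 18], [23, 21, 22], [21, 20, 17]]]
[[50, 90, 142], [88, 88, 89], [37, 37, 34], [33, 32, 33], [36, 36, 34], [34, 32, 32], [36, 36, 34], [36, 38, 34], [37, 37, 35], [138, 142, 143]]
```

Request:
{"method": "carry_out", "body": {"targets": [[[0.034, 0.033, 0], [0, 0, -0.004], 1], [[0.034, 0.033, 0.05], [0, 0, 0], 1], [[0.034, 0.033, 0.1], [0, 0, 0], 1], [[0.033, 0.033, 0.1], [0, 0, 0], 1], [[0, 0, 0.1], [0, 0, 0], 1], [[0, 0, 0], [0, 0, 0], 1]]}}

```text
clock: 2.9
position: [0.5108, -0.0925, 0.3153]
tool_rot: [-3.139, -0.002, 1.839]
force: [0.1, 0.6, 0.3]
grip_width: 0.0853
```

Run:
```python
from br import *
f=wgrab("w2"); p=f["pixels"]
print(wproj(f,f["T"],np.array([.511,-.0935,.109])),wproj(f,f["T"],np.array([.4925,-.0285,.13])))
cv2.imwrite("pics/w2.png",cv2.resize(p[:, 100:460],None,fx=1.4,fy=1.4)[:,:,::-1])
```

```text
2.9 [ 0.51082122 -0.0924647   0.31534608] [-3.13860609e+00 -1.71726082e-03  1.83935639e+00] [0.09398733 0.56420698 0.33417317] 0.08527431680559279
[276.85227472 241.95015851] [275.1720161  129.74139771]
```

View pics/w2.png

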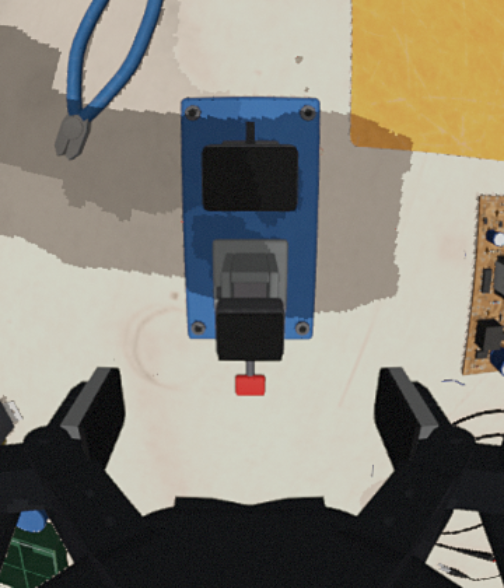

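Prop head: top face about (217–284, 310–360) in the scaled crop, 1 mm to tool +y of the finger midline. I'll descend and close.

Request:
{"method": "carry_out", "body": {"targets": [[[0, 0.004, 0.08], [0, 0, 0], 1], [[0, 0, 0.08], [0, 0, 0], 0.8], [[0, 0, 0.077], [0, 0, 0], 0.6], [[0, 0, 0], [0, 0, 0], 0.5], [[0, 0, 0], [0, 0, 0], 0.45]]}}

```text
clock: 3.58
position: [0.5125, -0.0932, 0.2591]
tool_rot: [3.14, 0.001, 1.839]
force: [-0.7, 0.3, 0.5]
grip_width: 0.0385
```

Request:
{"method": "carry_out", "body": {"targets": [[[0, 0, 0], [0, 0, 0], 0.2], [[0, 0, 0], [0, 0, 0], 0.2], [[0, 0, 0], [0, 0, 0], 0.2], [[0, 0, 0], [0, 0, 0], 0.2]], "force": 50}}

```text
clock: 4.08
position: [0.5112, -0.0937, 0.2585]
tool_rot: [-3.139, 0.0, 1.839]
force: [-8.3, -1.7, 2.2]
grip_width: 0.0288
```

Request:
{"method": "carry_out", "body": {"targets": [[[0, -0.005, 0], [0, 0, 0], 0.2], [[0, 0, -0.002], [0, 0, 0], 0.2], [[0, 0, -0.003], [0, 0, 0], 0.2], [[0, 0, -0.003], [0, 0, 0], 0.2]]}}

```text
clock: 4.58
position: [0.5108, -0.0938, 0.2599]
tool_rot: [-3.141, 0.0, 1.84]
force: [1.2, -3.3, -12.9]
grip_width: 0.0287
```

Request:
{"method": "carry_out", "body": {"targets": [[[0, 0, -0.002], [0, 0, 0], 0.2], [[0, 0, -0.002], [0, 0, 0], 0.2]]}}

```text
clock: 4.82
position: [0.5108, -0.0938, 0.2609]
tool_rot: [-3.141, 0.0, 1.84]
force: [0.3, -3.2, -11.8]
grip_width: 0.0291
```

Request:
{"method": "carry_out", "body": {"targets": [[[0, 0, -0.002], [0, 0, 0], 0.2], [[0, 0, -0.002], [0, 0, 0], 0.2]]}}

```text
clock: 5.08
position: [0.5108, -0.0937, 0.2619]
tool_rot: [-3.141, 0.0, 1.84]
force: [0.8, -4.6, -12.9]
grip_width: 0.0292
```

Request:
{"method": "carry_out", "body": {"targets": [[[0, 0, -0.002], [0, 0, 0], 0.2], [[0, 0, -0.002], [0, 0, 0], 0.2]]}}

```text
clock: 5.32
position: [0.5108, -0.0937, 0.263]
tool_rot: [-3.141, 0.0, 1.84]
force: [-0.5, -5.2, -11.0]
grip_width: 0.0288
```

Request:
{"method": "carry_out", "body": {"targets": [[[0, 0, -0.002], [0, 0, 0], 0.2], [[0, 0, -0.002], [0, 0, 0], 0.2]]}}

```text
clock: 5.58
position: [0.5108, -0.0937, 0.264]
tool_rot: [-3.141, 0.0, 1.84]
force: [-0.3, -4.5, -10.0]
grip_width: 0.0286
```

Request:
{"method": "carry_out", "body": {"targets": [[[0, 0, -0.002], [0, 0, 0], 0.2], [[0, 0, -0.002], [0, 0, 0], 0.2]]}}

```text
clock: 5.82
position: [0.5108, -0.0937, 0.2652]
tool_rot: [-3.141, 0.0, 1.84]
force: [-1.6, -4.5, -7.0]
grip_width: 0.0289
```

Request:
{"method": "carry_out", "body": {"targets": [[[0, 0, -0.002], [0, 0, 0], 0.2], [[0, 0, -0.002], [0, 0, 0], 0.2]]}}

```text
clock: 6.08
position: [0.5108, -0.0937, 0.2662]
tool_rot: [-3.141, 0.0, 1.84]
force: [-0.8, -5.4, -9.4]
grip_width: 0.0291
```

Request:
{"method": "carry_out", "body": {"targets": [[[0, 0, -0.002], [0, 0, 0], 0.2], [[0, 0, -0.002], [0, 0, 0], 0.2]]}}

```text
clock: 6.32
position: [0.5108, -0.0937, 0.267]
tool_rot: [-3.141, 0.0, 1.84]
force: [0.5, -5.2, -12.0]
grip_width: 0.029
```

Request:
{"method": "carry_out", "body": {"targets": [[[0, 0, -0.002], [0, 0, 0], 0.2], [[0, 0, -0.002], [0, 0, 0], 0.2]]}}

```text
clock: 6.58
position: [0.5108, -0.0937, 0.268]
tool_rot: [-3.141, 0.0, 1.84]
force: [0.2, -6.3, -11.9]
grip_width: 0.0288
```

Request:
{"method": "carry_out", "body": {"targets": [[[-0.003, 0, -0.003], [0, 0, 0], 0.2], [[0, 0, -0.003], [0, 0, 0], 0.2], [[0, 0, -0.003], [0, 0, 0], 0.2], [[0, 0, -0.003], [0, 0, 0], 0.2]]}}

```text
clock: 7.08
position: [0.5109, -0.0939, 0.2709]
tool_rot: [-3.141, -0.001, 1.84]
force: [-3.8, 3.5, -11.8]
grip_width: 0.0288
```

Request:
{"method": "carry_out", "body": {"targets": [[[0, 0, -0.002], [0, 0, 0], 0.2], [[0, 0, -0.002], [0, 0, 0], 0.2]]}}

```text
clock: 7.32
position: [0.5109, -0.0939, 0.272]
tool_rot: [-3.141, -0.001, 1.84]
force: [-4.0, 3.7, -11.6]
grip_width: 0.0286
```

Request:
{"method": "carry_out", "body": {"targets": [[[0, 0, -0.002], [0, 0, 0], 0.2], [[0, 0, -0.002], [0, 0, 0], 0.2]]}}

```text
clock: 7.58
position: [0.5109, -0.0939, 0.2731]
tool_rot: [-3.141, -0.0, 1.84]
force: [-4.7, 2.8, -7.1]
grip_width: 0.0289
```

Request:
{"method": "carry_out", "body": {"targets": [[[0, 0, -0.002], [0, 0, 0], 0.2], [[0, 0, -0.002], [0, 0, 0], 0.2]]}}

```text
clock: 7.82
position: [0.5109, -0.0939, 0.2741]
tool_rot: [-3.141, -0.0, 1.84]
force: [-4.2, 4.4, -9.0]
grip_width: 0.0288
```

Request:
{"method": "carry_out", "body": {"targets": [[[0, 0, -0.002], [0, 0, 0], 0.2], [[0, 0, -0.002], [0, 0, 0], 0.2]]}}

```text
clock: 8.07
position: [0.5109, -0.0939, 0.275]
tool_rot: [-3.141, -0.001, 1.84]
force: [-3.7, 3.3, -11.0]
grip_width: 0.0288
```

Request:
{"method": "carry_out", "body": {"targets": [[[0, 0, -0.002], [0, 0, 0], 0.2], [[0, 0, -0.002], [0, 0, 0], 0.2]]}}

```text
clock: 8.32
position: [0.5109, -0.0939, 0.2759]
tool_rot: [-3.141, -0.001, 1.84]
force: [-3.5, 4.8, -12.2]
grip_width: 0.0286
```

Request:
{"method": "carry_out", "body": {"targets": [[[0, 0, -0.002], [0, 0, 0], 0.2], [[0, 0, -0.002], [0, 0, 0], 0.2]]}}

```text
clock: 8.57
position: [0.5109, -0.0939, 0.2769]
tool_rot: [-3.141, -0.001, 1.84]
force: [-3.2, 4.5, -12.7]
grip_width: 0.0285
```

Request:
{"method": "carry_out", "body": {"targets": [[[0.001, -0.001, -0.003], [0, 0, 0], 0.2], [[0, 0, -0.003], [0, 0, 0], 0.2], [[0, 0, -0.003], [0, 0, 0], 0.2], [[0, 0, -0.003], [0, 0, 0], 0.2]]}}

```text
clock: 9.07
position: [0.5108, -0.0939, 0.2801]
tool_rot: [3.141, -0.0, 1.84]
force: [-2.6, 4.8, -10.3]
grip_width: 0.0287
```

Request:
{"method": "carry_out", "body": {"targets": [[[0, 0, -0.002], [0, 0, 0], 0.2], [[0, 0, -0.002], [0, 0, 0], 0.2]]}}

```text
clock: 9.32
position: [0.5108, -0.0939, 0.2812]
tool_rot: [3.141, -0.0, 1.84]
force: [-3.4, 5.7, -7.4]
grip_width: 0.0286
```

Request:
{"method": "carry_out", "body": {"targets": [[[0, 0, -0.002], [0, 0, 0], 0.2], [[0, 0, -0.002], [0, 0, 0], 0.2]]}}

```text
clock: 9.57
position: [0.5108, -0.0939, 0.2822]
tool_rot: [3.141, -0.0, 1.84]
force: [-3.1, 4.4, -10.1]
grip_width: 0.0287
```

Request:
{"method": "carry_out", "body": {"targets": [[[0, 0, -0.002], [0, 0, 0], 0.2], [[0, 0, 0], [0, 0, 0], 0.2]]}}

```text
clock: 9.82
position: [0.5108, -0.0939, 0.2827]
tool_rot: [3.141, -0.0, 1.84]
force: [-3.1, 4.9, -9.7]
grip_width: 0.0293
```

Request:
{"method": "carry_out", "body": {"targets": [[[0, 0, 0.004], [0, 0, 0], 0.2], [[0, 0, 0.004], [0, 0, 0], 0.2], [[0, 0, 0.003], [0, 0, 0], 0.2]]}}

```text
clock: 10.2
position: [0.5108, -0.0938, 0.2805]
tool_rot: [3.141, 0.0, 1.84]
force: [-9.6, 5.4, 10.9]
grip_width: 0.0289
```

Request:
{"method": "carry_out", "body": {"targets": [[[0, 0, 0.002], [0, 0, 0], 0.2], [[0, 0, 0.002], [0, 0, 0], 0.2]]}}

```text
clock: 10.45
position: [0.5108, -0.0938, 0.28]
tool_rot: [3.141, 0.001, 1.84]
force: [-13.5, 6.0, 25.6]
grip_width: 0.0287
```

Request:
{"method": "carry_out", "body": {"targets": [[[0, 0, 0.002], [0, 0, 0], 0.2], [[0, 0, 0], [0, 0, 0], 0.2]]}}

```text
clock: 10.7
position: [0.5108, -0.0938, 0.2799]
tool_rot: [3.141, 0.001, 1.84]
force: [-14.6, 6.3, 26.5]
grip_width: 0.0286
```

Request:
{"method": "carry_out", "body": {"targets": [[[0, -0.001, -0.0012], [0, 0, 0], 0.2], [[0, 0, 0], [0, 0, 0], 0.2], [[0, 0, 0], [0, 0, 0], 0.2], [[0, 0, 0], [0, 0, 0], 0.2]]}}

```text
clock: 11.2
position: [0.5107, -0.0938, 0.28]
tool_rot: [3.141, 0.001, 1.84]
force: [-11.6, 6.0, 19.3]
grip_width: 0.0287
```

Run:
```python
from h import *
from workcell import imaging
f=imaging.grab_frame("scene"); p=f["pixels"]; np.savez("scene1.npz",**f)
cv2.imwrite("pics/s1.png",cv2.resize(p[150:270,230:350],None,fx=5,fy=5,interpolation=cv2.INTER_CUBIC)[:,:,::-1])
```

```text
(no output)
```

View pics/s1.png

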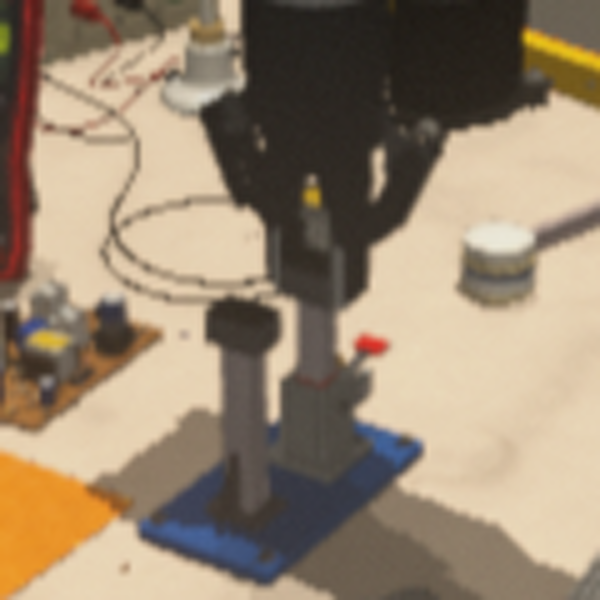

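The red line shows right at the sleeve rim (318,380 in the crop), so the prop is in its third notch and holding 19 N. I'll release, lift and go above the board.

Request:
{"method": "carry_out", "body": {"targets": [[[0, 0, -0.003], [0, 0, 0], 0.2], [[0, 0, 0], [0, 0, 0], 0.5], [[0, 0, 0], [0, 0, 0], 1], [[0, 0, 0], [0, 0, 0], 1], [[0, 0, -0.1], [0, 0, 0], 1], [[0, 0, -0.15], [0, 0, 0], 1], [[0, 0, -0.15], [0, 0, 0], 1]]}}

```text
clock: 12.12
position: [0.5105, -0.0943, 0.3804]
tool_rot: [-3.142, -0.0, 1.84]
force: [-0.1, -0.1, 0.1]
grip_width: 0.0853
```

Request:
{"method": "carry_out", "body": {"targets": [[[0.13, 0.09, 0], [0, 0, 0], 1], [[0.13, 0.09, 0], [0, 0, 0], 1], [[0.13, 0.09, 0], [0, 0, 0], 1], [[0.13, 0.09, 0], [0, 0, 0], 1], [[0.13, 0.09, 0], [0, 0, 0], 1], [[0.13, 0.09, 0], [0, 0, 0], 1], [[0.13, 0.09, 0], [0, 0, 0.043], 1], [[0.1, 0.1, 0], [0, 0, 0.043], 1]]}}

```text
clock: 13.12
position: [0.6235, 0.1968, 0.3793]
tool_rot: [3.142, -0.0, 1.566]
force: [0.3, 0.1, 0.3]
grip_width: 0.0855
```

Request:
{"method": "carry_out", "body": {"targets": [[[0, 0, 0.15], [0, 0, 0], 0.75], [[0, 0, 0.2], [0, 0, 0], 0.75], [[0, 0, 0.15], [0, 0, 0], 0.75], [[0, 0, 0], [0, 0, 0], 0.75]]}}

```text
clock: 13.62
position: [0.6227, 0.1948, 0.252]
tool_rot: [-3.138, 0.001, 1.57]
force: [-0.6, -0.2, 1.2]
grip_width: 0.0641
```

Run:
```python
from h import *
f=wgrab("w3")
```

```text
13.625 [0.62265978 0.19479187 0.25196031] [-3.13752834e+00  1.39105632e-03  1.56981479e+00] [-0.58475359 -0.18305778  1.23623109] 0.06410854388227022
```

View pics/w3.png

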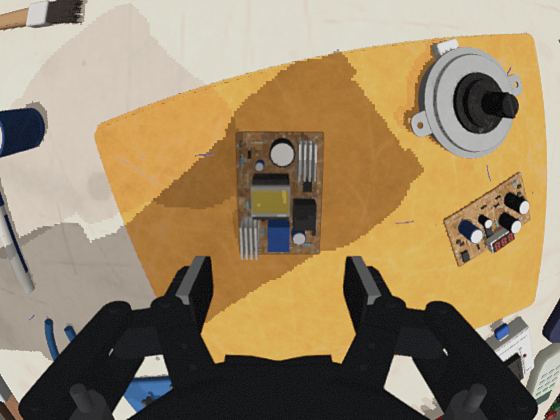

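Board corners are at about (237,132), (324,131), (320,254), (240,257); the fingers straddle it. I'll measure it at laminate height.

Run:
```python
from br import *
f=dict(np.load("w3.npz")); p=f["pixels"]
hsv=cv2.cvtColor(p,cv2.COLOR_RGB2HSV)
print([hsv[200,u].tolist() for u in (225,232,236,239,242,318,322,326,332)],[hsv[v,290].tolist() for v in (125,129,132,135,248,253,256,260)])
m=(hsv[:,:,1]<185).astype(np.uint8)*255
r,a,b,P=rect_world(f,m,.004,(222,340,118,275)); print(r,a,b)
C=np.array([won(f,f["T"],u,v,.004)[:2] for u,v in [(237,132),(324,131),(320,254),(240,260)]]); print(C,C.mean(0))
```

```text
[[17, 171, 171], [17, 170, 169], [17, 171, 158], [15, 82, 127], [16, 99, 136], [16, 99, 129], [16, 173, 170], [17, 168, 165], [17, 172, 163]] [[17, 170, 170], [17, 169, 171], [15, 124, 111], [14, 143, 98], [14, 79, 129], [15, 131, 121], [17, 172, 166], [16, 167, 169]]
((624.7244873046875, 205.59320068359375), (118.01712036132812, 91.26678466796875), 89.9283676147461) [222. 118.] [339. 274.]
[[0.59525603 0.2547709 ]
 [0.65380938 0.25543938]
 [0.65431746 0.16436537]
 [0.59386328 0.15930659]] [0.62431154 0.20847056]
```

Run:
```python
from br import *
f=dict(np.load("w3.npz")); p=f["pixels"]
hsv=cv2.cvtColor(p,cv2.COLOR_RGB2HSV)
m=(hsv[:,:,1]<150).astype(np.uint8)*255
m=cv2.morphologyEx(m,cv2.MORPH_CLOSE,np.ones((5,5)))
r,a,b,P=rect_world(f,m,.004,(222,340,118,275)); print(r,a,b)
# laminate edges: per-row left/right, per-col top/bottom
L=[];Rr=[];To=[];Bo=[]
for v in range(145,235,4):
    u=np.where(m[v,222:340])[0]+222; L.append(won(f,f["T"],u[0]-.5,v,.004)[:2]); Rr.append(won(f,f["T"],u[-1]+.5,v,.004)[:2])
for u in range(265,315,4):
    v=np.where(m[118:275,u])[0]+118; To.append(won(f,f["T"],u,v[0]-.5,.004)[:2]); Bo.append(won(f,f["T"],u,v[-1]+.5,.004)[:2])
L,Rr,To,Bo=map(np.array,(L,Rr,To,Bo))
print("x",np.median(L[:,0]),np.median(Rr[:,0]),np.polyfit(L[:,1],L[:,0],1)[0],np.polyfit(Rr[:,1],Rr[:,0],1)[0])
print("y",np.median(To[:,1]),np.median(Bo[:,1]),np.polyfit(To[:,0],To[:,1],1)[0],np.polyfit(Bo[:,0],Bo[:,1],1)[0])
```

```text
((623.5305786132812, 207.0772705078125), (95.39128112792969, 59.9201545715332), 89.91834259033203) [236. 132.] [323. 260.]
x 0.5938721679595269 0.6533718992889515 -0.00012174275298280996 0.0017389854428554096
y 0.25483166620493125 0.1649896406822477 0.003732496843822266 -0.32472127582795984
```

The board is centred at (0.6236, 0.2099), measures 59.5×89.8 mm and is at yaw 0. I'll move over it and descend.

Request:
{"method": "carry_out", "body": {"targets": [[[0.06, 0.004, 0], [0, 0, 0], 0.75], [[0, 0, 0.1], [0, 0, 0], 0.75], [[0, 0, 0.1], [0, 0, 0], 0.75], [[0, 0, 0.05], [0, 0, 0], 0.75], [[0, 0, 0.03], [0, 0, 0], 0.72], [[0, 0, 0.02], [0, 0, 0], 0.7], [[0, 0, 0], [0, 0, 0], 0.65]], "force": 25}}

```text
clock: 14.55
position: [0.6244, 0.2101, 0.1795]
tool_rot: [3.141, -0.0, 1.569]
force: [-0.2, -0.5, -0.5]
grip_width: 0.0556
```

Request:
{"method": "carry_out", "body": {"targets": [[[0, 0, 0], [0, 0, 0], 0.6], [[0, 0, 0], [0, 0, 0], 0.6]]}}

```text
clock: 14.8
position: [0.6245, 0.2101, 0.1796]
tool_rot: [3.141, -0.0, 1.57]
force: [-0.7, -0.4, -0.0]
grip_width: 0.0511
```

Request:
{"method": "carry_out", "body": {"targets": [[[0, 0, 0], [0, 0, 0], 0.55], [[0, 0, 0], [0, 0, 0], 0.5], [[0, 0, 0], [0, 0, 0], 0.45], [[0, 0, 0], [0, 0, 0], 0.45]]}}

```text
clock: 15.3
position: [0.6244, 0.2101, 0.1798]
tool_rot: [3.141, -0.0, 1.569]
force: [-2.1, -0.7, 6.2]
grip_width: 0.0471
```

Gripped at 47 mm. I'll lift slowly, and refine the bridge pose from the closer earlier picture.

Request:
{"method": "carry_out", "body": {"targets": [[[0, 0, -0.005], [0, 0, 0], 0.45], [[0, 0, -0.01], [0, 0, 0], 0.45], [[0, 0, -0.04], [0, 0, 0], 0.45], [[0, 0, -0.1], [0, 0, 0], 0.45], [[0, 0, -0.15], [0, 0, 0], 0.45], [[0, 0, -0.2], [0, 0, 0], 0.45], [[0, 0, -0.2], [0, 0, 0], 0.45], [[0, 0, -0.055], [0, 0, 0], 0.45]]}}

```text
clock: 16.3
position: [0.6246, 0.2103, 0.3733]
tool_rot: [3.137, -0.002, 1.569]
force: [0.0, 0.2, -1.3]
grip_width: 0.0468
```

```bash
python3 - <<'E'
from br import *
f=dict(np.load("w2.npz")); p=f["pixels"]
b=mask(p,(95,110,40),(125,255,255)); b=cv2.morphologyEx(b,cv2.MORPH_CLOSE,np.ones((5,5)))
print("base",rect_world(f,b,.01,(215,345,60,250))[:3])
d=(p.max(2)<60).astype(np.uint8)*255
print("rest",rect_world(f,d,.13,(235,325,90,155))[:3])
g=mask(p,(0,0,70),(180,60,125)); print("prop",rect_world(f,d,.109,(250,308,205,262))[:3])
E
python3 -c "
from h import *
f=wgrab('w4')"
```

```text
base (((503.0539855957031, -61.36061096191406), (82.33677673339844, 153.68276977539062), 15.394244194030762), array([230.,  70.]), array([327., 241.]))
rest (((492.57421875, -23.671382904052734), (32.78227615356445, 28.9862060546875), 15.366631507873535), array([244.,  90.]), array([312., 150.]))
prop (((510.06097412109375, -87.23412322998047), (28.555391311645508, 32.85395812988281), 13.456204414367676), array([254., 205.]), array([302., 257.]))
16.3 [0.62461326 0.21027886 0.37333418] [ 3.13700225e+00 -1.71042846e-03  1.56942904e+00] [ 0.03127482  0.24990318 -1.34724989] 0.046751320540118615
```

View pics/w4.png

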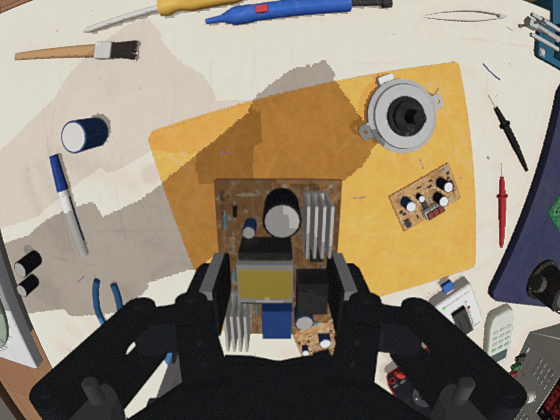

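The board is held square and level: far edge at v=180, u 216–340, centred on the fingers. I'll carry it to the bridge.

Request:
{"method": "carry_out", "body": {"targets": [[[0, 0, 0], [0, 0, -0.029], 0.45], [[0, 0, 0], [0, 0, -0.029], 0.45], [[0, 0, 0], [0, 0, -0.0287], 0.45], [[-0.06, -0.05, 0], [0, 0, 0], 0.45], [[-0.11, -0.09, 0], [0, 0, 0], 0.45], [[-0.11, -0.09, 0], [0, 0, 0], 0.45], [[-0.11, -0.09, 0], [0, 0, 0], 0.45], [[-0.11, -0.09, 0], [0, 0, 0], 0.45]]}}

```text
clock: 17.35
position: [0.5582, 0.061, 0.3683]
tool_rot: [-3.14, -0.0, 1.842]
force: [0.5, 0.1, -0.2]
grip_width: 0.0473
```

Request:
{"method": "carry_out", "body": {"targets": [[[-0.11, -0.09, 0], [0, 0, 0], 0.45], [[-0.11, -0.09, 0], [0, 0, 0], 0.45], [[-0.11, -0.09, 0], [0, 0, 0], 0.45], [[-0.06, -0.05, 0], [0, 0, 0], 0.45], [[-0.028, -0.023, 0], [0, 0, 0], 0.45], [[0, 0, 0], [0, 0, 0], 0.45], [[0, 0, 0], [0, 0, 0], 0.45], [[0, 0, 0], [0, 0, 0], 0.45]]}}

```text
clock: 18.35
position: [0.5047, -0.0607, 0.3692]
tool_rot: [3.141, -0.0, 1.843]
force: [-0.3, -0.9, -1.4]
grip_width: 0.0473
```

Run:
```python
from h import *
f=wgrab("w5")
T=f["T"]; t=np.array([.5021,-.0617]); a=np.radians(15.5)
d=T[:3,:3].T@np.array([*(t-T[:2,3]),.345-T[2,3]]); print("shift units",d/.25,"turn",-(np.pi/2+a-R.from_matrix(T[:3,:3]).as_euler("xyz")[2])/np.pi)
from workcell import imaging
g=imaging.grab_frame("scene"); p=g["pixels"]
cv2.imwrite("pics/s2.png",np.hstack([cv2.resize(f["pixels"],(533,400)),cv2.resize(p[140:260,240:320],(267,400),interpolation=cv2.INTER_CUBIC)])[:,:,::-1])
```

```text
18.35 [ 0.5046953  -0.06068234  0.36919895] [ 3.14143466e+00 -3.16343395e-04  1.84314994e+00] [-0.30776161 -0.91506731 -1.40036449] 0.047257788081408895
shift units [-0.00115869 -0.01110885  0.0967937 ] turn 0.0005817366697872124
```

View pics/s2.png

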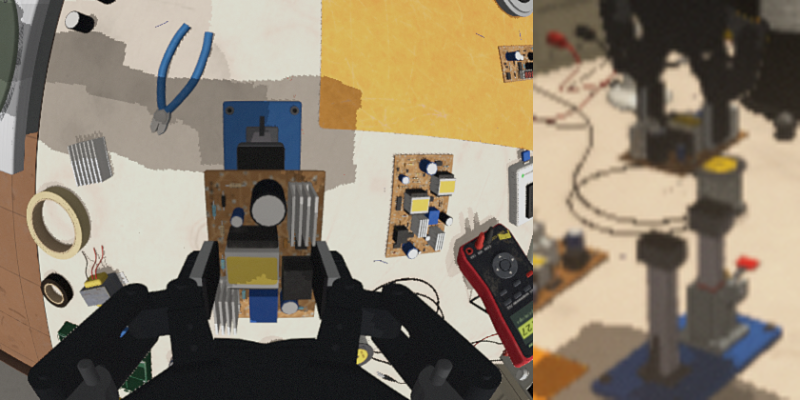

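Both heads look level, and the board (205–326, 170–) overlaps the rest. I'll check the held board's far edge against the bridge's far edge.

Run:
```python
from br import *
f=dict(np.load("w5.npz"));T=f["T"];a=np.radians(15.5);ex=np.array([np.cos(a),np.sin(a)]);ey=np.array([-np.sin(a),np.cos(a)])
k=1.05
for n,u,v,z in [("bL",205.5,171.5,.1935),("bR",326,170.5,.1935),("baseL",223.5,101.5,.01),("baseR",301,101,.01)]:
    P=won(f,T,u*k,v*k,z)[:2]; print(n,P@ex-T[:2,3]@ex,P@ey-T[:2,3]@ey)
p=f["pixels"]; b=mask(p,(95,110,30),(125,255,255)); print(rect_world(f,b,.01,(225,325,95,190))[0])
```

```text
bL -0.02799436365804303 0.04386265535989414
bR 0.03126334185771712 0.04443285225137181
baseL -0.04218329471853943 0.07664007086352424
baseR 0.03955395862520977 0.07713774147753448
((492.3374328613281, -22.64583969116211), (82.1209716796875, 73.56879425048828), 15.04248046875)
```

The two estimates agree: shift about -2.8 mm in tool y. I'll lower.

Request:
{"method": "carry_out", "body": {"targets": [[[-0.001, -0.0112, 0], [0, 0, 0.0005], 0.45], [[0, 0, 0.06], [0, 0, 0], 0.45], [[0, 0, 0.06], [0, 0, 0], 0.45], [[0, 0, 0.06], [0, 0, 0], 0.45], [[0, 0, 0.03], [0, 0, 0], 0.45], [[0, 0, 0.01], [0, 0, 0], 0.45], [[0, 0, 0], [0, 0, 0], 0.45], [[0, 0, 0], [0, 0, 0], 0.45]]}}

```text
clock: 19.45
position: [0.5019, -0.0625, 0.3147]
tool_rot: [3.141, 0.0, 1.84]
force: [0.6, 1.7, -2.2]
grip_width: 0.0468
```

Request:
{"method": "carry_out", "body": {"targets": [[[0, 0, 0.004], [0, 0, 0], 0.45], [[0, 0, 0.002], [0, 0, 0], 0.45], [[0, 0, 0], [0, 0, 0], 0.45]]}}

```text
clock: 19.82
position: [0.5018, -0.0625, 0.3128]
tool_rot: [3.142, -0.0, 1.84]
force: [0.1, 0.8, -0.3]
grip_width: 0.047
```

Request:
{"method": "carry_out", "body": {"targets": [[[0.003, 0, 0.003], [0, 0, 0], 0.45], [[0, 0, 0.003], [0, 0, 0], 0.45], [[0, 0, 0], [0, 0, 0], 0.45]]}}

```text
clock: 20.2
position: [0.5016, -0.0617, 0.3112]
tool_rot: [-3.141, -0.0, 1.84]
force: [0.2, 0.0, -1.6]
grip_width: 0.0471
```

Request:
{"method": "carry_out", "body": {"targets": [[[0, 0, 0.002], [0, 0, 0], 0.45], [[0, 0, 0.002], [0, 0, 0], 0.45], [[0, 0, 0], [0, 0, 0], 0.45]]}}

```text
clock: 20.58
position: [0.5016, -0.0617, 0.3102]
tool_rot: [-3.142, -0.0, 1.84]
force: [-0.1, 0.7, -2.0]
grip_width: 0.0473
```

Request:
{"method": "carry_out", "body": {"targets": [[[0, 0, 0.002], [0, 0, 0], 0.45], [[0, 0, 0.002], [0, 0, 0], 0.45], [[0, 0, 0], [0, 0, 0], 0.45]]}}

```text
clock: 20.95
position: [0.5016, -0.0617, 0.3092]
tool_rot: [-3.142, -0.0, 1.84]
force: [-0.7, -0.4, -1.9]
grip_width: 0.0465
```

Request:
{"method": "carry_out", "body": {"targets": [[[0, 0, 0.002], [0, 0, 0], 0.45], [[0, 0, 0.001], [0, 0, 0], 0.45], [[0, 0, 0], [0, 0, 0], 0.45]]}}

```text
clock: 21.32
position: [0.5016, -0.0617, 0.3085]
tool_rot: [-3.142, -0.0, 1.84]
force: [0.0, -0.0, -1.1]
grip_width: 0.0468
```

Request:
{"method": "carry_out", "body": {"targets": [[[0, 0, 0.001], [0, 0, 0], 0.45], [[0, 0, 0.001], [0, 0, 0], 0.45], [[0, 0, 0], [0, 0, 0], 0.45]]}}

```text
clock: 21.7
position: [0.5016, -0.0618, 0.308]
tool_rot: [3.142, 0.0, 1.84]
force: [-0.1, 0.1, 0.3]
grip_width: 0.0471
```

Request:
{"method": "carry_out", "body": {"targets": [[[0, 0, 0.001], [0, 0, 0], 0.45], [[0, 0, 0.001], [0, 0, 0], 0.45], [[0, 0, 0], [0, 0, 0], 0.45]]}}

```text
clock: 22.08
position: [0.5016, -0.0617, 0.3079]
tool_rot: [3.141, 0.0, 1.84]
force: [-3.0, 0.2, 10.2]
grip_width: 0.0475
```

Contact is at TCP z 0.308, as predicted. I'll ease off and release.

Request:
{"method": "carry_out", "body": {"targets": [[[0, 0, -0.001], [0, 0, 0], 0.45], [[0, 0, 0], [0, 0, 0], 0.58], [[0, 0, 0], [0, 0, 0], 0.65], [[0, 0, 0], [0, 0, 0], 0.75], [[0, 0, 0], [0, 0, 0], 0.8]]}}

```text
clock: 22.7
position: [0.5016, -0.0617, 0.3077]
tool_rot: [3.142, -0.0, 1.84]
force: [0.7, 0.7, -0.7]
grip_width: 0.0683
```

Request:
{"method": "carry_out", "body": {"targets": [[[0, 0, -0.02], [0, 0, 0], 0.8], [[0, 0, -0.05], [0, 0, 0], 0.8], [[0, 0, -0.1], [0, 0, 0], 0.8], [[0, 0, -0.15], [0, 0, 0], 0.8], [[-0.1, 0, -0.1], [0, 0, 0], 0.8], [[-0.15, 0, 0], [0, 0, 0], 0.8], [[0, 0, 0], [0, 0, 0], 0.8], [[0, 0, 0], [0, 0, 0], 0.8]]}}

```text
clock: 23.7
position: [0.5181, -0.1215, 0.4132]
tool_rot: [3.141, -0.0, 1.841]
force: [0.6, 0.3, 0.7]
grip_width: 0.068
```

Run:
```python
from h import *
f=wgrab("w6")
from workcell import imaging
g=imaging.grab_frame("scene"); p=g["pixels"]
cv2.imwrite("pics/s3.png",np.hstack([cv2.resize(f["pixels"][0:300,150:450],(400,400),interpolation=cv2.INTER_CUBIC),cv2.resize(p[160:270,240:350],(400,400),interpolation=cv2.INTER_CUBIC)])[:,:,::-1])
```

```text
23.7 [ 0.51809162 -0.12154205  0.41316924] [ 3.14131373e+00 -2.89488179e-04  1.84056034e+00] [0.5662962  0.28311079 0.74948073] 0.06802097417842635
```

View pics/s3.png

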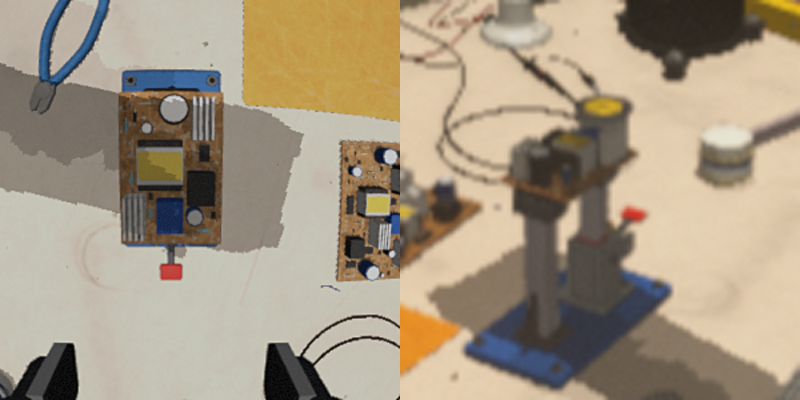

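The board lies flat on both heads and the red line is still at the rim. Last numeric check: board corners (120,93), (222,94), (220,245), (123,244) against the base's far corners (122,71), (221,71).

Run:
```python
from br import *
f=dict(np.load("w6.npz"));T=f["T"]
W=lambda u,v,z: won(f,T,150+u*.75,v*.75,z)[:2]
B=np.array([W(*q,.132) for q in [(120,93),(222,94),(220,245),(123,244)]]); b=np.array([W(122,71,.01),W(221,71.5,.01)])
a=np.radians(15.5);M=np.array([[np.cos(a),np.sin(a)],[-np.sin(a),np.cos(a)]])
print("board in bridge frame mm",((B-[.5025,-.0615])@M.T*1000).round(1),"base",((b-[.5025,-.0615])@M.T*1000).round(1))
print(((B.mean(0)-[.5025,-.0615])@M.T*1000).round(1))
```

```text
board in bridge frame mm [[-28.4  43.8]
 [ 29.8  43.2]
 [ 30.  -46.4]
 [-28.3 -45.7]] base [[-40.4  76.3]
 [ 43.3  75.8]]
[ 0.8 -1.3]
```

Relative to the base, the board is off-centre by under 1 mm and square to it. I'll hand it in.

```bash
python3 -c "
from workcell import job
print(job.job_done())"
```

```text
the job is handed in; nothing more can be done
None
```

The bridge is set up and the relay board is lying across it. The job was handed in at about 24 s of the 72 s allowed; it gave no verdict.

- **Prop:** I lifted it by the head and felt three clicks, each a drop in lifting force about 8 mm after the last. I then pushed it down until it was solid. The push briefly reached about 26 N, over the 15–20 N you asked for but below the 40 N limit. I eased back and held about 19 N for roughly half a second. The red line sits at the sleeve rim, both then and in the last picture.
- **Board:** I gripped it across the 48 mm and laid it down component side up, with about 10 N of contact at touchdown. The last pictures show it resting on both heads and looking level. By camera it is within about 1 mm of the bridge's middle and square to within about 1°.
- **Camera check:** The base measured 2–3 mm short of its stated size throughout. Estimates of the bridge's position differed by 1–2 mm, so the 1 mm figure is only as good as that.
- **Other items:** The arm worked clear of everything else on the bench, and nothing had visibly moved in the last close-ups. I did not check every item individually. The gripper ended clear of everything.

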